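Lock a filter-module cover with a quarter-turn cam stud

TASK

Lock the sprung cover of the grey filter module: take the orange-headed quarter-turn stud from its holder, put it through the hole in the cover and gently feel for the hidden slot underneath, push it in against the spring, turn it a quarter turn clockwise (seen from above) and let go, so that it springs up into its detent and stays there holding the cover down. Never load the stud against the module with more than about 35 N, and do not shift the objective can, petri dish or dropper bottle.

Things in the scene. Friction and masses are not known exactly. Their poses are not given: they have to be found in the camera images.
- housing: Grey filter module, fixed to the bench, 140 (x) x 112 (y) mm; origin at the centre of its underside on the bench, z up. Its walls are 29.5 mm high; an aluminium cover plate (same outline, 6 mm thick) stands above them on a foam gasket, its top 45 mm over the bench when free. A round hole in the cover's middle leads to a steel receptacle below.
- cover_hole (a point): Centre of the 26 mm hole in the cover, on the cover's top face; x, y along the housing's, z up. It sinks with the cover.
- cover (a joint): How far the cover is pushed down, m: 0 free (up), 0.0095 hard stop on the walls. About 3 N starts it moving, then about 1.1 N more per mm (13 to 14 N at the stop; the foam damps it, 1 N per 10 mm/s). With the stud's flange resting on the cover, the cross-pin is clear below the receptacle and free to turn from 0.006 on; locked in the detent the cover stays at about 0.003.
- stud: Loose stud, about 90 g, upright in the holder at the start; half a turn leaves it the same. Origin at the underside centre of its steel flange (36 mm across, 4 mm thick), z up along it. Above is an orange hexagonal grip 24 mm across flats, 4 to 35 mm above the origin (top at 38 mm); flats face the stud's x axis and every 60 degrees from it. Below is a 9 mm shank, its tapered nose 31 mm down.
- holder: Grey plastic holder block fixed to the bench, 58 x 58 x 36 mm high, origin at the centre of its underside, with a 26 mm hole 32 mm deep from the top in which the stud hangs by its flange, with about 2 mm of sideways play.
- objective_can: Loose microscope objective can, light grey with black cap, 38 mm across, 56 mm high, standing; origin at the centre of its underside. Leave alone.
- petri_dish: Loose clear petri dish, 60 mm across, 13 mm high; origin at the centre of its underside. Leave alone.
- dropper_bottle: Loose white dropper bottle with black tip, 34 mm across, 90 mm high, standing; origin at the centre of its underside. Leave alone.
- stud_pin (a point): Centre of the steel cross-pin through the stud's shank, 20 mm under the stud's origin. The pin lies along the stud's x axis, 22 mm long, 6 mm wide, 6 mm high; a white line on the orange head shows its direction.
- receptacle_top (a point): On the hole's axis, at the flat top of the 7 mm thick steel receptacle in the housing, 16 mm below the free cover's top; axes as the housing's. In it a 12 mm bore and a through slot 9 mm wide, over 30 mm long, clocked up to 30 degrees either way from x: differs each time, not measured, to be felt (or seen). Pin beside the slot: flange 7 mm above the free cover; in the slot: flange on it.
- receptacle_under (a point): Same axis, at the receptacle's underside; 12 mm pilot bore for the nose 11 mm below. Detent notch in it, square to the slot, 11 mm wide, 3 mm deep, catches within about 8 degrees. With the pin below, stops let the stud turn about 104 degrees clockwise (from above) from the slot's line, about 15 the other way; turning hard into one overloads the stud. Partly turned it stays put (may be regripped).
Things that resemble listed ones, but are neither listed nor needed, are in the scene too. Of the things that look like the stud, the smallest one is meant.

How it is judged:
By the outcome, as a careful person would: the job done as asked, in the order asked, and still so for the second after the job is handed in, with the robot touching nothing.
It also fails if it takes over 67 s, if anything falls off the work surface, if the arm or the gripper's body presses on something with over 40 N, if the wrist force passes 120 N, or if a joint passes its speed limit or range.

ROBOT

A 7-joint arm with a two-finger parallel gripper is mounted at the origin on a cart in front of the work surface, level with it; the furniture and walls round the work are solid. World frame = base frame: x ahead of the robot, y to its left, z up, the work surface at z = 0. Lengths are in m, angles in rad, forces in N, time in s.
With the tool pointing down it reaches from about 0.425 to 0.875 m from the base axis. Payload 8.4 kg.
Tool frame: the origin (TCP) lies on the mounting face of the last link; the fingertips stand 182 mm ahead of it and the grasp point (between the pads) lies 164 mm ahead of it; z points along the fingers, y is the line along which they close (so a half turn about z gives the same grasp; the last joint's range is limited). The gripper opens to 87 mm and grips with 3 to 60 N. Pads are 19 mm wide; open, the fingers measure 117 mm over their backs; the gripper's body (75 mm by 190 mm) begins 51 mm behind the grasp point.
Start: joints at [-1.282, 0.333, 0.04, 1.465, -0.013, 1.343, -0.059], TCP at [0.246, 0.602, 0.405] pointing down, gripper open.
Joint ranges: [-2.58, 2.58], [-0.38, 2.09], [-1.3, 1.39], [0.25, 2.4], [-1.5, 4.64], [0.08, 2.09], [-2.65, 2.65]. Speed limits (rad/s): [2.22, 2.22, 2.79, 2.79, 3.14, 3.14, 3.14].

INTERFACE

Orientations are given as a unit quaternion [x, y, z, w].
In Python, from cell import ctrl gives the robot as it stands. The module is installed in compiled form; this text tells all that it offers.
- The arm moves only by the tool servo_tool, never from a script. Its argument "commands" is text: rows parted by semicolons, each of 6 numbers parted by spaces: the shift along the tool's x, y, z as a fraction of full scale, then the turn, a rotation vector about the tool's x, y, z as a fraction of full scale. A call has 1 to 5 rows; each row shifts and turns the commanded pose from where the row before left it, along the tool's axes as they then stand; what a row does not reach is not made up. Full scale, the value 1, is 80 mm for a shift and 180 degrees for a turn. A row lasts 1/8 s, in which the tool goes at most 62.5 mm and 10.7 degrees, less where a joint would pass 70% of its speed; a pose out of reach is approached as far as the arm can. A call with a number of a shift or a turn outside -1 to 1 is refused whole. A call with a gripper value outside its range is refused whole. "grip" is the closure, from -1 (fully open) to 1 (shut), set as the call begins (left out, the last holds). The fingers move at their own pace and stop on an object; the grip force is fixed at half the most. Time passes only in rows, so rows that do not move let the fingers close. It gives the time, the measured TCP pose, the force, the opening and the grip force at its end, in the units of the state.
- ctrl.observe(): the state, without advancing time (a new reading comes with each control period).
- ctrl.get_image(name): name is "scene" or "top" or "wrist"; returns (picture, depth): 384x512x3 uint8, red, green, blue; 384x512 float32, m along the optical axis (not along the pixel's ray), 0 where there is no reading.
- ctrl.get_calibration(name): a dict with "K" (3x3 intrinsics, pixels), "cam_to_world" (4x4, takes a point from camera to world coordinates). Camera axes: x right, y down, z forward; pixel columns grow to the right and rows downward; lengths in m; the calibration is good to about 2 mm. A picture is of the moment at which its call begins: read the wrist's pose just before it. get_calibration takes no time and is no camera call; for the wrist camera it gives the pose at the moment of the call.
- ctrl.sign_off(): hands the job in; it is judged then, once.
Trained networks look in the newest picture that a camera, given by its name, has taken for a name from the list of things; names that differ only in an ending like _2 or _b are one class to them, and where a whole thing is asked for, a point or a joint stands for the part that bears it (a point fixed in the world has none). Each returns a list of dicts, best first, with "confidence" (0 to 1); they miss things now and then, are a little off and sometimes report something else, mostly with a low value. They report only what shows in the picture. A call takes as long as a camera call. They do not tell look-alikes from the thing itself.
- ctrl.look_for(label, camera): "box" ([left, top, right, bottom] in pixels, round what is visible of it).
- ctrl.silhouettes(label, camera): "region" (384x512 bool, what is visible of it) and "box" ([left, top, right, bottom] in pixels, round what is visible of it).
- ctrl.landmark_of(label, camera): "position" ([row, column] in pixels: a listed point, or the origin of a listed thing).
The state is a dict: "time_s": time; "q": joint angles; "qvel": joint speeds; "joint_efforts": joint torques, N m; "eef_pos": TCP position; "orientation": TCP orientation; "contact_force": force on the tool from outside, world axes, zero at the start; "moment": the same for the moment, N m; "width": finger opening in m; "grip_force": force on a finger pad.
Only numpy, scipy, OpenCV 4.12 (cv2) and the standard library are available. Lean on these libraries where they do the work, as an engineer would, in place of code of your own. Each camera call takes 0.05 s, during which the arm holds its last target. There are 200 camera calls.

## Working session

There is one attempt and no reset: what is moved stays moved. The work goes in short steps, Python scripts to look and compute and a tool call to move; the robot and the scene stay as the last step left them, time stands still between calls to the robot, and variables do not carry over. Pictures are saved under pics/ and viewed, at most 10 in all, crops included, and the job is handed in when it is done.

Besides the shell and the picture viewer there is one more tool, called by a JSON object that holds its "api" and its "payload", one argument or row to a line. servo_tool: Moves the arm, as the interface text tells. Shift numbers are shares of 80 mm and turn numbers shares of 180 degrees, none past 1 either way. Its arguments: {"type":"object","properties":{"commands":{"type":"string"},"grip":{"type":"number"}},"required":["commands"]}

```bash
mkdir -p pics; cat > h.py <<'E'
import numpy as np,cv2
from cell import ctrl
def snap(cam,name,crop=None,s=1):
    im,d=ctrl.get_image(cam); c=ctrl.get_calibration(cam)
    o=im if crop is None else im[crop[1]:crop[3],crop[0]:crop[2]]
    cv2.imwrite(f'pics/{name}.png',cv2.resize(o,None,fx=s,fy=s,interpolation=cv2.INTER_CUBIC)[:,:,::-1])
    return im,d,c
def pts(d,c):
    v,u=np.mgrid[:384,:512]; K=np.array(c['K']); T=np.array(c['cam_to_world'])
    p=np.stack([(u-K[0,2])/K[0,0]*d,(v-K[1,2])/K[1,1]*d,d],-1)
    return p@T[:3,:3].T+T[:3,3]
E
cat > a.py <<'E'
from h import *
for cam in ['top','scene']:
    im,d,c=snap(cam,cam+'0'); P=pts(d,c); np.savez(cam+'0.npz',P=P,im=im,d=d)
    for l in ['housing','stud','holder','objective_can','petri_dish','dropper_bottle','cover_hole']:
        if l=='cover_hole':
            print(cam,l,[(np.round(r['position']),round(r['confidence'],2)) for r in ctrl.landmark_of(l,cam)]);continue
        for r in ctrl.silhouettes(l,cam)[:4]:
            m=r['region']&(d>0); q=P[m]; print(cam,l,round(r['confidence'],2),np.round(r['box']),np.median(q,0).round(3),q.min(0).round(3),q.max(0).round(3))
print({k:np.round(v,3) for k,v in ctrl.observe().items()})
a=cv2.imread('pics/top0.png');b=cv2.imread('pics/scene0.png')
E
python3 a.py
```

```text
top housing 0.92 [270. 185. 333. 254.] [0.465 0.249 0.045] [ 0.392  0.177 -0.003] [0.541 0.308 0.051]
top stud 0.74 [212. 209. 229. 225.] [0.469 0.415 0.071] [0.456 0.401 0.038] [0.486 0.435 0.077]
top stud 0.68 [220. 253. 240. 273.] [0.379 0.393 0.086] [0.357 0.375 0.043] [0.398 0.414 0.092]
top stud 0.65 [202. 156. 222. 180.] [0.573 0.436 0.086] [0.555 0.419 0.043] [0.597 0.459 0.094]
top stud 0.46 [203. 203. 237. 232.] [0.471 0.416 0.036] [ 0.44   0.384 -0.001] [0.505 0.453 0.042]
top holder 0.72 [204. 202. 236. 232.] [0.467 0.414 0.036] [0.44  0.385 0.001] [0.501 0.45  0.04 ]
top holder 0.59 [274. 183. 329. 260.] [0.465 0.249 0.045] [ 0.387  0.177 -0.003] [0.549 0.309 0.051]
top objective_can 0.9 [308. 149. 329. 174.] [0.59  0.213 0.056] [ 0.575  0.19  -0.003] [0.612 0.228 0.06 ]
top petri_dish 0.73 [165. 194. 184. 210.] [0.5   0.51  0.052] [0.487 0.499 0.008] [0.518 0.532 0.092]
top petri_dish 0.69 [262. 152. 286. 179.] [0.589 0.305 0.006] [ 0.559  0.276 -0.002] [0.618 0.335 0.018]
top dropper_bottle 0.69 [166. 198. 183. 212.] [0.501 0.51  0.052] [0.487 0.499 0.006] [0.518 0.531
[... 769 characters left out ...]
scene dropper_bottle 0.91 [196. 157. 211. 196.] [0.497 0.506 0.043] [ 0.46   0.421 -0.003] [0.573 0.659 0.085]
scene cover_hole [(array([236., 251.]), 0.8)]
{'time_s': np.float64(0.8), 'q': array([-1.282,  0.333,  0.04 ,  1.465, -0.013,  1.343, -0.058]), 'qvel': array([-0.   ,  0.001,  0.001,  0.001, -0.   ,  0.002,  0.   ]), 'joint_efforts': array([ 1.0000e-03, -6.5604e+01,  1.3330e+00, -4.0403e+01, -6.0000e-02,
        3.5000e-02,  0.0000e+00]), 'eef_pos': array([0.246, 0.602, 0.405]), 'orientation': array([ 0.193,  0.981,  0.   , -0.   ]), 'contact_force': array([-0.181, -0.488,  0.189]), 'moment': array([-0.036,  0.029, -0.002]), 'grip_force': np.float64(0.0), 'width': np.float64(0.087)}
```

View pics/top0.png

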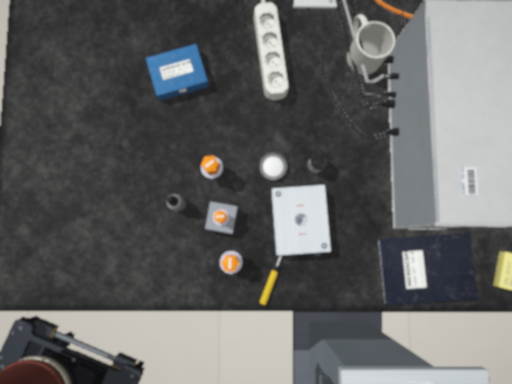

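View pics/scene0.png

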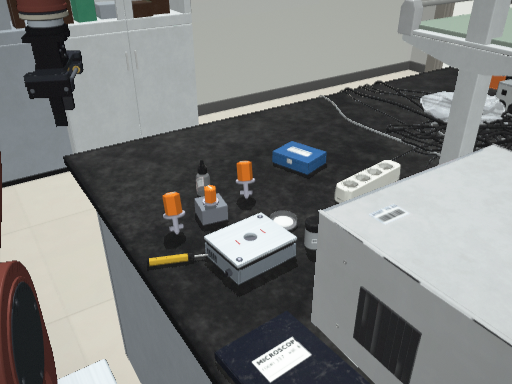

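The wanted stud is the small one in the grey holder (top view px ~(221,216)). The larger look-alikes are at (211,166) and (231,262), and the cover hole is at (301,220). I'll move above the stud.

{"api": "servo_tool", "payload": {
  "commands": "-0.69 -0.22 0 0 0 0;-0.69 -0.22 0 0 0 0;-0.69 -0.22 0 0 0 0;-0.69 -0.22 0 0 0 0;-0.69 -0.22 0 0 0 0",
  "grip": -1
}}

```text
time_s: 1.42
eef_pos: [0.4693, 0.4145, 0.405]
orientation: [0.193, 0.981, 0.0, 0.0]
contact_force: [0.5, 0.1, 0.0]
width: 0.0871
grip_force: 0.0
```

```bash
cat > b.py <<'E'
import sys
from h import *
n=sys.argv[1]
s=ctrl.observe(); print(s['time_s'],s['eef_pos'].round(4),s['orientation'].round(4),np.round(s['contact_force'],1))
im,d,c=snap('wrist',n); P=pts(d,c); np.savez(n+'.npz',P=P,im=im,d=d,K=c['K'],T=c['cam_to_world'])
print(np.array(c['cam_to_world']).round(3),c['K'][0][0])
for l in ['stud','holder','housing']:
  for r in ctrl.silhouettes(l,'wrist')[:3]:
    q=P[r['region']&(d>0)]; print(l,round(r['confidence'],2),np.round(r['box']),np.median(q,0).round(3),q.min(0).round(3),q.max(0).round(3))
for l in ['stud','stud_pin','cover_hole']:
    print(l,[(np.round(r['position']),round(r['confidence'],2)) for r in ctrl.landmark_of(l,'wrist')])
E
python3 b.py w1
```

```text
1.425 [0.4693 0.4145 0.405 ] [1.926e-01 9.813e-01 3.000e-04 1.000e-04] [0.5 0.1 0. ]
[[ 0.387  0.884  0.263  0.405]
 [ 0.922 -0.371 -0.111  0.437]
 [-0.     0.286 -0.958  0.386]
 [ 0.     0.     0.     1.   ]] 321.9465522952355
stud 0.96 [247. 154. 276. 189.] [0.476 0.41  0.072] [0.463 0.39  0.037] [0.495 0.426 0.077]
stud 0.94 [219.  66. 309. 110.] [0.402 0.453 0.033] [ 0.38   0.403 -0.001] [0.427 0.489 0.048]
holder 0.63 [230. 138. 292. 201.] [0.471 0.411 0.037] [0.447 0.369 0.   ] [0.513 0.442 0.073]
housing 0.88 [ 44. 144. 200. 264.] [0.453 0.251 0.046] [0.393 0.145 0.   ] [0.56  0.374 0.298]
housing 0.19 [134. 294. 169. 340.] [0.603 0.212 0.058] [0.469 0.17  0.002] [0.652 0.363 0.273]
stud [(array([170., 263.]), 0.93), (array([238., 359.]), 0.78), (array([ 89., 258.]), 0.58)]
stud_pin [(array([240., 343.]), 0.89), (array([ 93., 240.]), 0.84), (array([167., 261.]), 0.71), (array([210., 136.]), 0.57)]
cover_hole [(array([222., 120.]), 0.65), (array([166., 262.]), 0.61)]
```

View pics/w1.png

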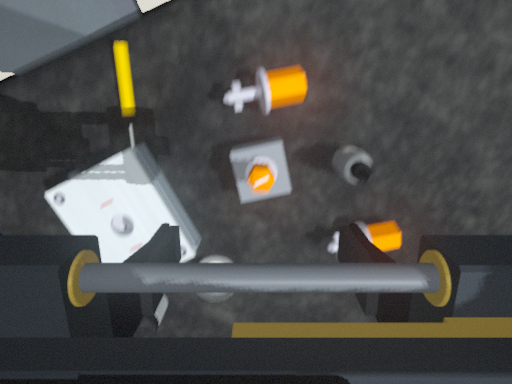

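The wrist view shows the stud in its holder at px (262,178), with the white line visible on its head. The cover hole is at (122,224). Next I'll fit the head and hole geometry.

```bash
cat > c.py <<'E'
from h import *
def fit(n):
    z=np.load(n+'.npz') ; P,im,d=z['P'],z['im'].astype(int),z['d']
    hsv=cv2.cvtColor(im.astype(np.uint8),cv2.COLOR_RGB2HSV)
    near=(np.hypot(P[...,0]-.47,P[...,1]-.413)<.03)
    m=near&(P[...,2]>.066); q=P[m]
    print('top',m.sum(),q.mean(0).round(4),np.percentile(q[:,2],[10,50,90]).round(4))
    for k,mm in [('minrect',m)]:
        (cx,cy),(w,h),a=cv2.minAreaRect((q[:,:2]*1000).astype(np.float32)); print('rect mm',cx,cy,w,h,a)
    w=m&(hsv[...,1]<140); ww=P[w][:,:2]
    if len(ww)>3:
        vx=cv2.fitLine((ww*1000).astype(np.float32),cv2.DIST_L2,0,.01,.01).ravel(); print('line',len(ww),vx,np.degrees(np.arctan2(vx[1],vx[0])))
    return z
z=fit('w1'); P,im,d=z['P'],z['im'],z['d']
m=(P[...,2]>.041)&(P[...,2]<.050)&(np.hypot(P[...,0]-.465,P[...,1]-.249)<.1)
print('cover',P[m].mean(0),cv2.minAreaRect((P[m][:,:2]*1000).astype(np.float32)))
t=np.load('top0.npz');Q=t['P'];mt=(Q[...,2]>.041)&(Q[...,2]<.050)&(np.hypot(Q[...,0]-.465,Q[...,1]-.249)<.1)
print('cover top',Q[mt].mean(0),cv2.minAreaRect((Q[mt][:,:2]*1000).astype(np.float32)))
h=(np.hypot(P[...,0]-.465,P[...,1]-.249)<.025)&(P[...,2]<.041)&(d>0); v,u=np.nonzero(h);print('hole',len(v),v.mean(),u.mean(),P[h].mean(0))
a=cv2.resize(im[140:205,230:295],(390,390),interpolation=cv2.INTER_CUBIC);b=cv2.resize(im[190:255,85:150],(390,390),interpolation=cv2.INTER_CUBIC)
cv2.imwrite('pics/w1c.png',np.hstack([a,b])[:,:,::-1])
E
python3 c.py
```

```text
top 18052 [0.454  0.4208 0.3189] [0.31   0.3292 0.3365]
rect mm 466.9331970214844 419.1653137207031 46.87891387939453 52.93982696533203 89.75238800048828
line 15790 [3.9155623e-01 9.2015421e-01 4.5285944e+02 4.2036246e+02] 66.94863
cover [0.45406647 0.24290919 0.0466248 ] ((474.3721923828125, 238.65736389160156), (139.98828125, 114.28855895996094), 3.750516653060913)
cover top [0.46708047 0.24859152 0.04551236] ((467.7977294921875, 248.20680236816406), (140.06021118164062, 112.41373443603516), 4.421108722686768)
hole 167 218.874251497006 122.62275449101796 [0.4737296  0.23151763 0.02654734]
```

View pics/w1c.png

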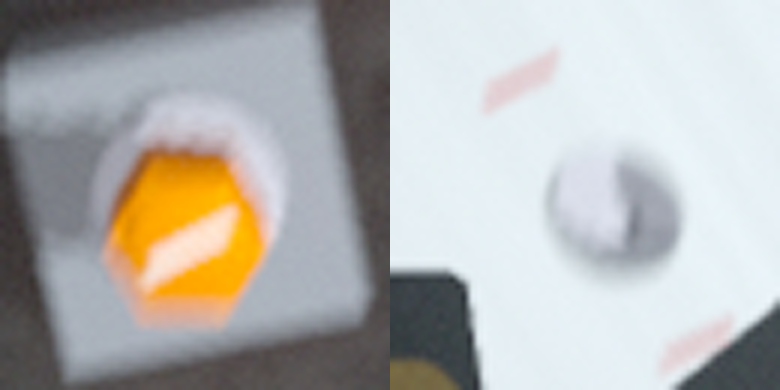

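{"api": "servo_tool", "payload": {
  "commands": "-0.325 -0.377 0.215 0 0 0;-0.325 -0.377 0.215 0 0 0;-0.325 -0.377 0.215 0 0 0;-0.325 -0.377 0.215 0 0 0;-0.325 -0.377 0.215 0 0 0"
}}

```text
time_s: 2.4
eef_pos: [0.5309, 0.2275, 0.3184]
orientation: [0.191, 0.982, 0.0, 0.0]
contact_force: [0.4, -1.0, 0.5]
width: 0.0871
grip_force: 0.0
```

```bash
cat > d.py <<'E'
from h import *
z=np.load('w1.npz');P,im=z['P'],z['im']; hsv=cv2.cvtColor(im,cv2.COLOR_RGB2HSV)
m=(np.hypot(P[...,0]-.47,P[...,1]-.413)<.03)&(P[...,2]>.069)&(P[...,2]<.09); q=P[m]
print('top',m.sum(),q.mean(0).round(4),cv2.minAreaRect((q[:,:2]*1000).astype(np.float32)))
w=P[m&(hsv[...,1]<130)][:,:2]; l=cv2.fitLine((w*1000).astype(np.float32),cv2.DIST_L2,0,.01,.01).ravel(); print('line',len(w),l,np.degrees(np.arctan2(l[1],l[0])))
E
python3 d.py
python3 - <<'E'
from h import *
s=ctrl.observe();print(s['time_s'],s['eef_pos'],s['q'].round(2))
im,d,c=snap('wrist','w2'); P=pts(d,c); np.savez('w2.npz',P=P,im=im,d=d,K=c['K'],T=c['cam_to_world'])
T=np.array(c['cam_to_world']);K=np.array(c['K'])
p=T[:3,:3].T@(np.array([.468,.248,.045])-T[:3,3]);uv=K@p/p[2];print(uv,T.round(3))
u,v=int(uv[0]),int(uv[1]);x0=max(u-50,0);y0=max(v-50,0)
cv2.imwrite('pics/w2c.png',cv2.resize(im[y0:y0+100,x0:x0+100],(600,600),interpolation=cv2.INTER_CUBIC)[:,:,::-1]);print(x0,y0)
E
```

```text
top 495 [0.4797 0.4085 0.0736] ((480.05615234375, 408.2445068359375), (26.842426300048828, 24.0155029296875), 6.743078231811523)
line 128 [ 1.9902274e-01 -9.7999489e-01  4.8167221e+02  4.0904556e+02] -78.52018
2.4 [0.53089314 0.22747833 0.31838338] [-0.72  0.25  0.28  1.77 -0.08  1.13  0.77]
[260.37466181 106.19701537   1.        ] [[ 0.381  0.887  0.259  0.461]
 [ 0.924 -0.365 -0.11   0.251]
 [-0.003  0.281 -0.96   0.297]
 [ 0.     0.     0.     1.   ]]
210 56
```

View pics/w2c.png

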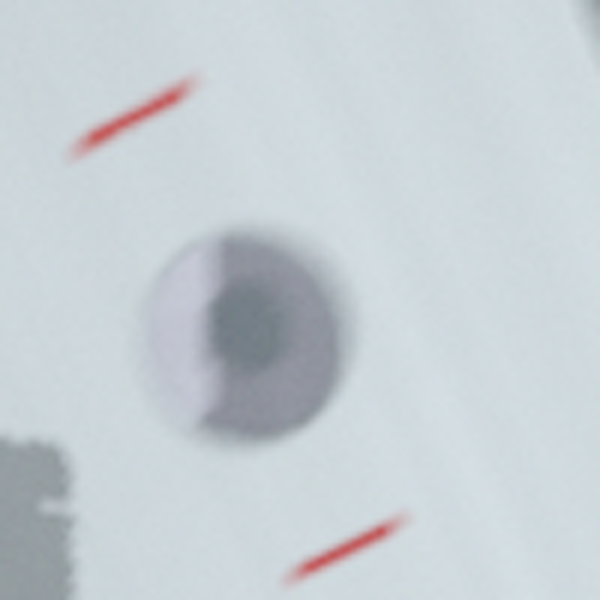

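```bash
sed -i 's/im,d=ctrl.get_image(cam); c=ctrl.get_calibration(cam)/c=ctrl.get_calibration(cam); im,d=ctrl.get_image(cam)/' h.py
cat > e.py <<'E'
from h import *
s=ctrl.observe();print(s['time_s'],s['eef_pos'],s['q'].round(2),np.abs(s['qvel']).max())
I=[];D=[]
for i in range(6):
    im,d,c=snap('wrist','w3');I.append(im);D.append(d)
im=np.mean(I,0);d=np.median(D,0);P=pts(d,c);np.savez('w3.npz',P=P,im=im,d=d,K=c['K'],T=c['cam_to_world'])
m=(P[...,2]>.041)&(P[...,2]<.050)&(np.hypot(P[...,0]-.465,P[...,1]-.249)<.1)
print('cover',np.median(P[m],0),cv2.minAreaRect((P[m][:,:2]*1000).astype(np.float32)))
T=np.array(c['cam_to_world']);K=np.array(c['K'])
# rectify onto receptacle plane z=.029
def rect(z,c0,half=.018,n=400):
    g=np.linspace(half,-half,n); X,Y=np.meshgrid(c0[0]+g,c0[1]+g,indexing='ij') # up=+x, left=+y
    W=np.stack([X,Y,np.full_like(X,z)],-1); p=(W-T[:3,3])@T[:3,:3]; uv=p@K.T
    return cv2.remap(im.astype(np.float32),(uv[...,0]/uv[...,2]).astype(np.float32),(uv[...,1]/uv[...,2]).astype(np.float32),cv2.INTER_CUBIC)
g=im.mean(-1); 
R=rect(.045,(.468,.248)); G=rect(.029,(.468,.248)).mean(-1)
G=np.clip((G-G.min())/(np.percentile(G,55)-G.min()),0,1)*255
cv2.imwrite('pics/w3c.png',np.hstack([R[:,:,::-1],np.repeat(G[...,None],3,2)]))
h=(np.hypot(P[...,0]-.468,P[...,1]-.248)<.013)&(d>0)
q=P[h]; 
for lo,hi in [(-.01,.012),(.012,.02),(.02,.026),(.026,.033),(.033,.042),(.042,.05)]:
    k=q[(q[:,2]>lo)&(q[:,2]<hi)]; print(lo,hi,len(k),k.mean(0) if len(k) else '')
E
python3 e.py
```

```text
2.45 [0.53228061 0.22112764 0.31614987] [-0.71  0.25  0.28  1.77 -0.07  1.13  0.77] 0.1058545362053887
cover [0.45918712 0.25122362 0.04711683] ((467.718994140625, 249.60952758789062), (140.44253540039062, 112.35455322265625), 4.23599100112915)
-0.01 0.012 148 [0.46755231 0.24937422 0.00735831]
0.012 0.02 178 [0.46874024 0.24981448 0.01454285]
0.02 0.026 98 [0.46865433 0.2488118  0.02229015]
0.026 0.033 325 [0.46802254 0.24803702 0.03073874]
0.033 0.042 68 [0.46637499 0.23887725 0.0386156 ]
0.042 0.05 89 [0.47123712 0.24005495 0.04609766][ WARN:0@3.366] global loadsave.cpp:1063 imwrite_ Unsupported depth image for selected encoder is fallbacked to CV_8U.
```

View pics/w3c.png

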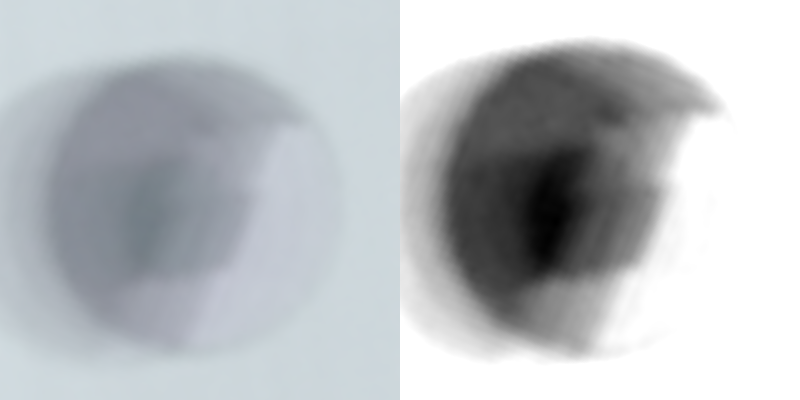

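The average is blurred because the arm was still settling. The depth does see through the slot, so I'll retake it now the arm is at rest.

```bash
cat > f.py <<'E'
exec(open('e.py').read().replace("'w3'","'w4'").replace('w3.npz','w4.npz').replace('w3c','w4c'))
c0=P[m].mean(0)
# hole edge fit: pixels below cover
from scipy.ndimage import label
lo=(np.hypot(P[...,0]-.468,P[...,1]-.249)<.016)&(d>0)&(P[...,2]<.024)
q=P[lo]; x=(q[:,:2]*1000); print('deep',len(q),x.mean(0))
# intersect rays at z=.029 plane for deep pixels
v,u=np.nonzero(lo); r=np.stack([(u-K[0,2])/K[0,0],(v-K[1,2])/K[1,1],np.ones(len(u))],-1)@T[:3,:3].T
w=(T[:3,3]+r*((.029-T[2,3])/r[:,2])[:,None])[:,:2]*1000
mu=w.mean(0);C=np.cov((w-mu).T);e,V=np.linalg.eigh(C);print('slot at plane',mu,np.sqrt(e),np.degrees(np.arctan2(V[1,1],V[0,1])),cv2.minAreaRect(w.astype(np.float32)))
# depth map picture
g=np.linspace(.018,-.018,400);X,Y=np.meshgrid(.468+g,.249+g,indexing='ij');W=np.stack([X,Y,np.full_like(X,.029)],-1);p=(W-T[:3,3])@T[:3,:3];uv=p@K.T
Z=cv2.remap(P[...,2].astype(np.float32),(uv[...,0]/uv[...,2]).astype(np.float32),(uv[...,1]/uv[...,2]).astype(np.float32),cv2.INTER_NEAREST)
Z=np.clip(Z/.05,0,1)*255
a=cv2.imread('pics/w4c.png');cv2.imwrite('pics/w4d.png',np.hstack([a[:,400:],np.repeat(Z[...,None],3,2).astype(np.uint8)]))
E
python3 f.py 2>/dev/null
```

```text
2.75 [0.53077234 0.22909218 0.31920712] [-0.72  0.25  0.28  1.76 -0.08  1.14  0.77] 0.004019838417019662
cover [0.45957516 0.24824751 0.04603285] ((467.84320068359375, 246.7725830078125), (140.31884765625, 112.2147445678711), 4.314063549041748)
-0.01 0.012 176 [0.46797986 0.24658262 0.00618744]
0.012 0.02 178 [0.46710392 0.24648814 0.01284327]
0.02 0.026 13 [0.47227949 0.24915538 0.02091768]
0.026 0.033 396 [0.46816133 0.24789556 0.03001314]
0.033 0.042 15 [0.47064255 0.25675352 0.03834061]
0.042 0.05 54 [0.47127962 0.25708164 0.04513989]
deep 400 [468.67546563 246.19971447]
slot at plane [468.10568532 246.88619579] [2.91681136 7.26554762] 157.55610544313868 ((468.24005126953125, 246.8812713623047), (11.462246894836426, 26.271440505981445), 67.09387969970703)
```

View pics/w4d.png

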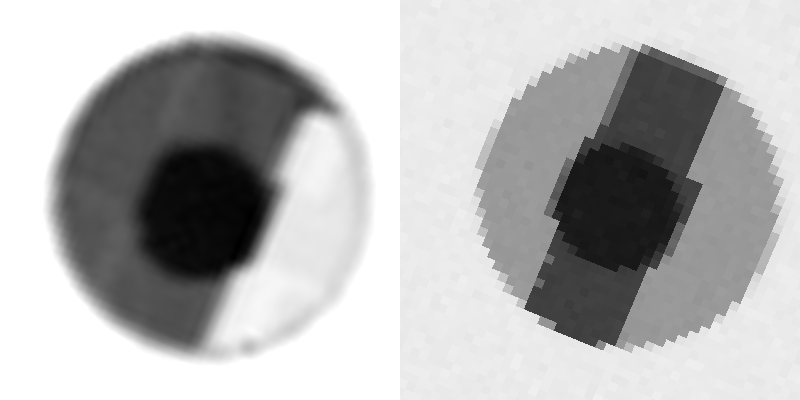

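The depth shows the slot clearly: direction about -22.5° in world, hole centre about (0.468, 0.247). The stud pin lies at about -78.5°, so I'll grip along 41.5°, turn +56° to insert, then turn -90° to lock.

```bash
python3 - <<'E'
from h import *
t=np.load('top0.npz');P=t['P']
m=(np.hypot(P[...,0]-.47,P[...,1]-.415)<.03)&(P[...,2]>.069)&(P[...,2]<.09)
print(P[m].mean(0),m.sum(),cv2.minAreaRect((P[m][:,:2]*1000).astype(np.float32)))
m=(np.hypot(P[...,0]-.47,P[...,1]-.415)<.05)&(P[...,2]>.031)&(P[...,2]<.039)
print(P[m].mean(0),cv2.minAreaRect((P[m][:,:2]*1000).astype(np.float32)))
E
```

```text
[0.47193473 0.41730023 0.07287199] 117 ((471.6625671386719, 417.1014709472656), (25.452800750732422, 23.333385467529297), 10.956686019897461)
[0.47165404 0.41747546 0.03634922] ((472.2196350097656, 417.618896484375), (58.09918975830078, 57.87163162231445), 79.91534423828125)
```

{"api": "servo_tool", "payload": {
  "commands": "0.39 0.475 0 0 0 0;0.39 0.475 0 0 0 0;0.39 0.475 0 0 0 0;0.39 0.475 0 0 0 0"
}}

```text
time_s: 3.55
eef_pos: [0.4727, 0.4165, 0.3189]
orientation: [0.193, 0.981, 0.0, 0.0]
contact_force: [0.7, 0.2, -0.4]
width: 0.087
grip_force: 0.0
```

{"api": "servo_tool", "payload": {
  "commands": "0 0 0 0 0 0.049;0 0 0 0 0 0.049;0 0 0 0 0 0.049;0 0 0 0 0 0;0 0 0 0 0 0"
}}

```text
time_s: 4.18
eef_pos: [0.4732, 0.4151, 0.3187]
orientation: [0.411, 0.912, -0.0, -0.0]
contact_force: [0.5, 0.3, 0.3]
width: 0.087
grip_force: 0.0
```

```bash
cat > g.py <<'E'
from h import *
s=ctrl.observe();print(s['time_s'],s['eef_pos'],s['orientation'],np.abs(s['qvel']).max(),s['contact_force'])
im,d,c=snap('wrist','w5');P=pts(d,c);np.savez('w5.npz',P=P,im=im)
hsv=cv2.cvtColor(im,cv2.COLOR_RGB2HSV)
m=(np.hypot(P[...,0]-.47,P[...,1]-.416)<.03)&(P[...,2]>.070)&(P[...,2]<.09); q=P[m]
print('top',m.sum(),q.mean(0).round(4))
w=P[m&(hsv[...,1]<130)][:,:2]; l=cv2.fitLine((w*1000).astype(np.float32),cv2.DIST_L2,0,.01,.01).ravel(); print('line',len(w),l,np.degrees(np.arctan2(l[1],l[0])))
h=cv2.convexHull((q[:,:2]*1000).astype(np.float32))[:,0]
for a in range(-30,31,2):
    t=np.radians(a+np.array([0,60,120]));pr=h@np.array([np.cos(t),np.sin(t)]);w=np.ptp(pr,0);print(a,round(w.sum(),1),w.round(1),end='; ')
m=(np.hypot(P[...,0]-.472,P[...,1]-.417)<.05)&(P[...,2]>.031)&(P[...,2]<.0385)
print(P[m].mean(0),cv2.minAreaRect((P[m][:,:2]*1000).astype(np.float32)))
E
python3 g.py
```

```text
4.175 [0.47323208 0.41507574 0.31873132] [ 4.10556373e-01  9.11835217e-01 -4.36122828e-05 -2.41461999e-06] 0.007876345242306923 [0.49831881 0.27565939 0.31109282]
top 883 [0.4715 0.4174 0.0734]
line 134 [ 1.3734853e-01 -9.9052280e-01  4.7248965e+02  4.1485425e+02] -82.10555
-30 75.7 [25.  25.2 25.5]; -28 74.7 [24.8 24.8 25.2]; -26 73.7 [24.5 24.3 24.9]; -24 73.1 [24.4 24.1 24.6]; -22 73.1 [24.6 24.  24.5]; -20 73.7 [25.  23.9 24.8]; -18 74.5 [25.4 24.  25. ]; -16 75.4 [25.8 24.4 25.3]; -14 76.3 [26.1 24.7 25.5]; -12 77.3 [26.4 25.1 25.7]; -10 78.2 [26.7 25.5 26. ]; -8 78.9 [27.  25.8 26.2]; -6 79.6 [27.2 26.  26.4]; -4 80.2 [27.3 26.3 26.6]; -2 80.7 [27.5 26.5 26.7]; 0 81.1 [27.6 26.7 26.8]; 2 81.4 [27.7 26.8 26.9]; 4 81.5 [27.7 26.9 26.9]; 6 81.6 [27.7 27.  26.9]; 8 81.6 [27.7 27.  26.9]; 10 81.6 [27.6 27.  26.9]; 12 81.4 [27.5 27.  26.8]; 14 81.1 [27.4 27.  26.7]; 16 80.7 [27.2 26.9 26.6]; 18 80.2 [27.  26.8 26.4]; 20 79.7 [26.8 26.6 26.2]; 22 79.0 [26.6 26.4 26. ]; 24 78.2 [26.3 26.2 25.7]; 26 77.4 [25.9 26.  25.4]; 28 76.6 [25.6 25.7 25.2]; 30 75.7 [25.2 25.5 25. ]; [0.46950753 0.41922093 0.03704157] ((472.08258056640625, 416.65838623046875), (58.34883117675781, 58.571556091308594), 80.01921081542969)
```

{"api": "servo_tool", "payload": {
  "commands": "0.034 0.004 0 0 0 0.022;0 0 0.35 0 0 0;0 0 0.35 0 0 0;0 0 0.3 0 0 0;0 0 0.17 0 0 0"
}}

```text
time_s: 4.85
eef_pos: [0.4715, 0.417, 0.2239]
orientation: [0.443, 0.897, -0.001, -0.0]
contact_force: [0.8, 0.2, 0.4]
width: 0.0872
grip_force: 0.0
```

{"api": "servo_tool", "payload": {
  "commands": "0 0 0 0 0 0;0 0 0 0 0 0;0 0 0 0 0 0;0 0 0 0 0 0;0 0 0 0 0 0",
  "grip": 1
}}

```text
time_s: 5.48
eef_pos: [0.4718, 0.4173, 0.2255]
orientation: [0.443, 0.896, 0.0, 0.0]
contact_force: [0.1, -0.4, -0.4]
width: 0.0452
grip_force: 0.0
```

{"api": "servo_tool", "payload": {
  "commands": "0 0 0 0 0 0;0 0 0 0 0 0;0 0 0 0 0 0;0 0 0 0 0 0;0 0 0 0 0 0"
}}

```text
time_s: 6.1
eef_pos: [0.4717, 0.4173, 0.2252]
orientation: [0.443, 0.896, -0.0, 0.0]
contact_force: [-0.6, -0.0, 0.2]
width: 0.0238
grip_force: 30.0
```

{"api": "servo_tool", "payload": {
  "commands": "0 0 -0.1 0 0 0;0 0 -0.3 0 0 0;0 0 -0.4 0 0 0;0 0 -0.4 0 0 0;0 0 0 0 0 0"
}}

```text
time_s: 6.72
eef_pos: [0.4725, 0.4177, 0.3245]
orientation: [0.443, 0.896, 0.003, 0.001]
contact_force: [-0.7, 0.3, -1.6]
width: 0.0235
grip_force: 30.0
```

{"api": "servo_tool", "payload": {
  "commands": "-0.415 -0.332 0 0 0 0;-0.415 -0.332 0 0 0 0;-0.415 -0.332 0 0 0 0;-0.415 -0.332 0 0 0 0;0 0 0 0 0 0"
}}

```text
time_s: 7.35
eef_pos: [0.4681, 0.2436, 0.3206]
orientation: [0.446, 0.895, -0.001, -0.0]
contact_force: [-0.7, 0.0, -0.1]
width: 0.0236
grip_force: 30.0
```

{"api": "servo_tool", "payload": {
  "commands": "0 0 0 0 0 -0.0555;0 0 0 0 0 -0.0555;0 0 0 0 0 -0.0555;0 0 0 0 0 -0.0555;0 0 0 0 0 -0.0555"
}}

```text
time_s: 7.98
eef_pos: [0.4675, 0.2481, 0.3205]
orientation: [0.02, 1.0, -0.0, -0.0]
contact_force: [0.0, 0.1, -1.0]
width: 0.0237
grip_force: 30.0
```

{"api": "servo_tool", "payload": {
  "commands": "0 0 0 0 0 -0.0555;0 0 0 0 0 0;0 0 0 0 0 0;0 0 0 0 0 0"
}}

```text
time_s: 8.48
eef_pos: [0.4678, 0.2474, 0.321]
orientation: [-0.063, 0.998, -0.0, -0.0]
contact_force: [0.6, -0.3, -0.7]
width: 0.0238
grip_force: 30.0
```

```bash
python3 - <<'E'
from h import *
s=ctrl.observe();print(s['time_s'],s['eef_pos'],s['q'].round(2),np.abs(s['qvel']).max(),s['contact_force'])
q=s['orientation'];print(np.degrees(2*np.arctan2(q[1],q[0]))-90)
im,d,c=snap('wrist','w6')
P=pts(d,c)
m=(P[...,2]>.041)&(P[...,2]<.050)&(np.hypot(P[...,0]-.465,P[...,1]-.249)<.1)
print('cover',m.sum(),cv2.minAreaRect((P[m][:,:2]*1000).astype(np.float32)))
E
```

```text
8.475 [0.46781057 0.24743484 0.32103034] [-0.8   0.15  0.25  1.88 -0.04  1.12  1.16] 0.013500352756598765 [ 0.64771247 -0.34355775 -0.74251235]
97.18146263937706
cover 15936 ((461.9707336425781, 247.329833984375), (128.24412536621094, 112.34194946289062), 4.311479568481445)
```

View pics/w6.png

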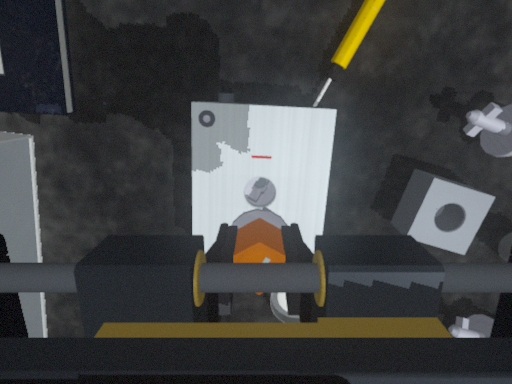

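The stud is centred over the hole. I'll descend to just above the receptacle.

{"api": "servo_tool", "payload": {
  "commands": "0 0 0.25 0 0 0;0 0 0.25 0 0 0;0 0 0.1 0 0 0;0 0 0 0 0 0"
}}

```text
time_s: 9.02
eef_pos: [0.4678, 0.2472, 0.273]
orientation: [-0.063, 0.998, -0.0, -0.0]
contact_force: [-0.2, 0.8, -0.7]
width: 0.0239
grip_force: 30.0
```

{"api": "servo_tool", "payload": {
  "commands": "0 0 0.1 0 0 0;0 0 0.1 0 0 0;0 0 0.1 0 0 0;0 0 0.04 0 0 0;0 0 0 0 0 0"
}}

```text
time_s: 9.65
eef_pos: [0.4678, 0.2472, 0.2457]
orientation: [-0.064, 0.998, -0.0, -0.0]
contact_force: [0.5, -0.2, -0.7]
width: 0.0237
grip_force: 30.0
```

Now I'll feel downward in 1.5 mm steps.

{"api": "servo_tool", "payload": {
  "commands": "0 0 0.018 0 0 0;0 0 0.018 0 0 0;0 0 0 0 0 0"
}}

```text
time_s: 10.02
eef_pos: [0.4679, 0.2472, 0.2431]
orientation: [-0.064, 0.998, -0.0, -0.0]
contact_force: [-0.4, 0.4, -0.3]
width: 0.0233
grip_force: 30.0
```

{"api": "servo_tool", "payload": {
  "commands": "0 0 0.018 0 0 0;0 0 0.012 0 0 0;0 0 0 0 0 0"
}}

```text
time_s: 10.4
eef_pos: [0.4678, 0.2472, 0.2406]
orientation: [-0.064, 0.998, -0.0, -0.0]
contact_force: [0.0, 0.2, -1.3]
width: 0.0238
grip_force: 30.0
```

{"api": "servo_tool", "payload": {
  "commands": "0 0 0.012 0 0 0;0 0 0.012 0 0 0;0 0 0 0 0 0"
}}

```text
time_s: 10.78
eef_pos: [0.4678, 0.2472, 0.2386]
orientation: [-0.064, 0.998, -0.0, -0.0]
contact_force: [0.0, -0.7, -0.9]
width: 0.0235
grip_force: 30.0
```

{"api": "servo_tool", "payload": {
  "commands": "0 0 0.012 0 0 0;0 0 0.012 0 0 0;0 0 0 0 0 0"
}}

```text
time_s: 11.15
eef_pos: [0.4678, 0.2472, 0.2367]
orientation: [-0.064, 0.998, -0.0, -0.0]
contact_force: [0.3, -0.4, 0.2]
width: 0.0237
grip_force: 30.0
```

{"api": "servo_tool", "payload": {
  "commands": "0 0 0.014 0 0 0;0 0 0.014 0 0 0;0 0 0 0 0 0"
}}

```text
time_s: 11.52
eef_pos: [0.4678, 0.2472, 0.2345]
orientation: [-0.064, 0.998, -0.0, -0.0]
contact_force: [0.1, -0.1, -0.0]
width: 0.024
grip_force: 30.0
```

{"api": "servo_tool", "payload": {
  "commands": "0 0 0.012 0 0 0;0 0 0.012 0 0 0;0 0 0 0 0 0;0 0 0 0 0 0"
}}

```text
time_s: 12.02
eef_pos: [0.4679, 0.2473, 0.2328]
orientation: [-0.064, 0.998, 0.0, 0.0]
contact_force: [-1.8, -1.4, 3.6]
width: 0.024
grip_force: 30.0
```

The pin is in the slot and the flange is on the cover. Now I'll push down.

{"api": "servo_tool", "payload": {
  "commands": "0 0 0.014 0 0 0;0 0 0.014 0 0 0;0 0 0.014 0 0 0;0 0 0 0 0 0"
}}

```text
time_s: 12.52
eef_pos: [0.4679, 0.2472, 0.2295]
orientation: [-0.064, 0.998, 0.0, 0.0]
contact_force: [-2.7, -0.3, 7.5]
width: 0.0235
grip_force: 30.0
```

{"api": "servo_tool", "payload": {
  "commands": "0 0 0.014 0 0 0;0 0 0.014 0 0 0;0 0 0.014 0 0 0;0 0 0 0 0 0"
}}

```text
time_s: 13.02
eef_pos: [0.468, 0.2473, 0.2265]
orientation: [-0.064, 0.998, 0.0, 0.0]
contact_force: [-3.7, -1.9, 10.3]
width: 0.0238
grip_force: 30.0
```

{"api": "servo_tool", "payload": {
  "commands": "0 0 0.006 0 0 0.03;0 0 0 0 0 0.03;0 0 0 0 0 0.03;0 0 0 0 0 0.03;0 0 0 0 0 0"
}}

```text
time_s: 13.65
eef_pos: [0.4684, 0.2479, 0.2265]
orientation: [0.125, 0.992, 0.001, 0.001]
contact_force: [-2.3, -0.0, 10.6]
width: 0.0237
grip_force: 30.0
```

```bash
cat > s.py <<'E'
from h import *
s=ctrl.observe();q=s['orientation'];print(s['time_s'],s['eef_pos'].round(4),'toolY',np.degrees(2*np.arctan2(q[1],q[0]))-90,s['contact_force'].round(1),s['moment'].round(2))
E
python3 s.py
```

```text
13.65 [0.4684 0.2479 0.2265] toolY 75.6308276942085 [-2.3 -0.  10.6] [-0.03  0.37 -0.1 ]
```

{"api": "servo_tool", "payload": {
  "commands": "0 0 0 0 0 0.04;0 0 0 0 0 0.04;0 0 0 0 0 0.04;0 0 0 0 0 0.04;0 0 0 0 0 0"
}}

```text
time_s: 14.28
eef_pos: [0.4685, 0.2481, 0.2266]
orientation: [0.368, 0.93, 0.001, 0.001]
contact_force: [-1.2, 0.9, 11.2]
width: 0.0238
grip_force: 30.0
```

```bash
python3 s.py
```

```text
14.275 [0.4685 0.2481 0.2266] toolY 46.811236394842126 [-1.2  0.9 11.2] [ 0.03  0.32 -0.11]
```

{"api": "servo_tool", "payload": {
  "commands": "0 0 0 0 0 0.04;0 0 0 0 0 0.04;0 0 0 0 0 0.04;0 0 0 0 0 0.04;0 0 0 0 0 0"
}}

```text
time_s: 14.9
eef_pos: [0.4687, 0.2479, 0.2266]
orientation: [0.588, 0.809, 0.001, 0.0]
contact_force: [0.2, -0.1, 10.9]
width: 0.0238
grip_force: 30.0
```

```bash
python3 s.py
```

```text
14.9 [0.4687 0.2479 0.2266] toolY 18.001958707864404 [ 0.2 -0.1 10.9] [-0.03  0.16 -0.06]
```

{"api": "servo_tool", "payload": {
  "commands": "0 0 0 0 0 0.03;0 0 0 0 0 0.029;0 0 0 0 0 0;0 0 0 0 0 0"
}}

```text
time_s: 15.4
eef_pos: [0.4687, 0.2479, 0.2266]
orientation: [0.66, 0.752, 0.002, 0.0]
contact_force: [-0.5, 1.0, 10.2]
width: 0.0235
grip_force: 30.0
```

```bash
python3 s.py
```

```text
15.4 [0.4687 0.2479 0.2266] toolY 7.4734118679088795 [-0.5  1.  10.2] [ 0.01  0.16 -0.06]
```

{"api": "servo_tool", "payload": {
  "commands": "0 0 -0.014 0 0 0;0 0 -0.014 0 0 0;0 0 -0.014 0 0 0;0 0 0 0 0 0"
}}

```text
time_s: 15.9
eef_pos: [0.4687, 0.2479, 0.2298]
orientation: [0.659, 0.752, 0.002, 0.0]
contact_force: [0.5, 0.6, 6.6]
width: 0.0238
grip_force: 30.0
```

```bash
python3 s.py
```

```text
15.9 [0.4687 0.2479 0.2298] toolY 7.484904363493996 [0.5 0.6 6.6] [ 0.13 -0.12 -0.08]
```

{"api": "servo_tool", "payload": {
  "commands": "0 0 -0.006 0 0 0;0 0 -0.006 0 0 0;0 0 0 0 0 0"
}}

```text
time_s: 16.27
eef_pos: [0.4687, 0.2479, 0.2306]
orientation: [0.659, 0.752, 0.002, 0.0]
contact_force: [0.8, 1.6, 6.2]
width: 0.0236
grip_force: 30.0
```

```bash
python3 s.py
```

```text
16.275 [0.4687 0.2479 0.2306] toolY 7.48128768133364 [0.8 1.6 6.2] [ 0.12 -0.28 -0.01]
```

{"api": "servo_tool", "payload": {
  "commands": "0 0 -0.006 0 0 0;0 0 0 0 0 0"
}}

```text
time_s: 16.52
eef_pos: [0.4687, 0.2479, 0.231]
orientation: [0.659, 0.752, 0.002, 0.0]
contact_force: [2.6, 2.0, 5.3]
width: 0.0237
grip_force: 30.0
```

{"api": "servo_tool", "payload": {
  "commands": "0 0 -0.006 0 0 0;0 0 0 0 0 0"
}}

```text
time_s: 16.77
eef_pos: [0.4686, 0.2479, 0.2311]
orientation: [0.659, 0.752, 0.001, 0.0]
contact_force: [5.8, 3.4, 0.7]
width: 0.0237
grip_force: 30.0
```

The stud is seated in the detent: it stopped rising and the load fell to near zero. Now I'll release and retreat.

{"api": "servo_tool", "payload": {
  "commands": "0 0 0 0 0 0;0 0 0 0 0 0;0 0 0 0 0 0;0 0 0 0 0 0;0 0 0 0 0 0",
  "grip": -1
}}

```text
time_s: 17.4
eef_pos: [0.4678, 0.2472, 0.2307]
orientation: [0.66, 0.752, -0.0, -0.0]
contact_force: [0.7, 0.0, 0.4]
width: 0.0659
grip_force: 0.0
```

{"api": "servo_tool", "payload": {
  "commands": "0 0 -0.1 0 0 0;0 0 -0.3 0 0 0;0 0 -0.4 0 0 0;0 0 -0.3 0 0 0;0 0 0 0 0 0"
}}

```text
time_s: 18.02
eef_pos: [0.4685, 0.2475, 0.3211]
orientation: [0.659, 0.752, 0.002, 0.0]
contact_force: [0.3, 0.7, -0.6]
width: 0.0872
grip_force: 0.0
```

{"api": "servo_tool", "payload": {
  "commands": "-0.4 0 0 0 0 0;-0.3 0 0 0 0 0;0 0 0 0 0 0;0 0 0 0 0 0;0 0 0 0 0 0"
}}

```text
time_s: 18.65
eef_pos: [0.4749, 0.1927, 0.3185]
orientation: [0.659, 0.752, -0.0, -0.0]
contact_force: [-0.3, 0.4, -0.1]
width: 0.0871
grip_force: 0.0
```

```bash
python3 s.py; python3 - <<'E'
from h import *
im,d,c=snap('wrist','w7');P=pts(d,c);hsv=cv2.cvtColor(im,cv2.COLOR_RGB2HSV)
r=np.hypot(P[...,0]-.468,P[...,1]-.247)
m=(r<.03)&(P[...,2]>.07)&(P[...,2]<.1);q=P[m];print('head',m.sum(),q.mean(0),np.median(q[:,2]))
w=P[m&(hsv[...,1]<130)][:,:2];l=cv2.fitLine((w*1000).astype(np.float32),cv2.DIST_L2,0,.01,.01).ravel();print('line',len(w),np.degrees(np.arctan2(l[1],l[0])))
m=(r>.025)&(r<.05)&(d>0)&(P[...,2]>.03)&(P[...,2]<.06);print('cover z',np.median(P[m][:,2]))
E
```

```text
18.65 [0.4749 0.1927 0.3185] toolY 7.562061047972463 [-0.3  0.4 -0.1] [-0.02  0.03  0.  ]
head 1101 [0.46884484 0.2479846  0.07949194] 0.07968984445659508
line 156 73.3547
cover z 0.043233763848070816
```

View pics/w7.png

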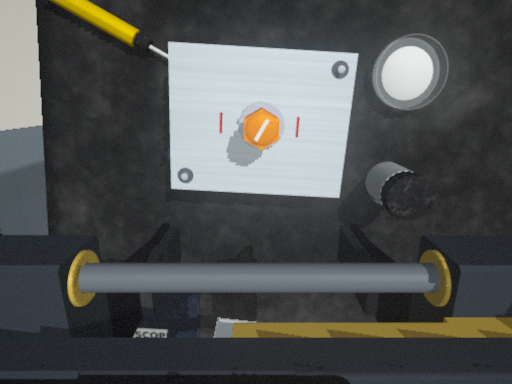

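The picture shows the stud seated at px (262,128) and the other objects undisturbed. The head top is at 79.7 mm, so the cover is held about 3 mm down in the detent.

```bash
python3 -c "from cell import ctrl; print(ctrl.sign_off())"
```

```text
the job is handed in; nothing more can be done
None
```

The cover is locked: the stud is seated in its detent, holding the cover about 3 mm down, with the gripper clear and the job handed in at about 19 s on the robot's clock.

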